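# Crank the label-liner rewinder until it runs free

## Robot

A 6-joint arm with a two-finger parallel gripper is mounted at the origin on the work surface. World frame = base frame: x ahead of the robot, y to its left, z up, the work surface at z = 0. Lengths are in m, angles in rad, forces in N, time in s.
With the tool pointing down it reaches from about 0.4 to 0.825 m from the base axis. Payload 7 kg.
Tool frame: the origin (TCP) lies midway between the tips of the shut fingers; the grasp point (between the pads) lies 19 mm behind it; z points along the fingers, y is the line along which they close (so a half turn about z gives the same grasp; the last joint's range is limited). The gripper opens to 85 mm and grips with 20 to 120 N. Pads are 22 mm wide; open, the fingers measure 114 mm over their backs; the gripper's body (76 mm by 85 mm) begins 54 mm behind the grasp point. The pads swing forward as they close: fully open they stand 13 mm farther back than shut.
Start: joints at [-0.983, 0.359, 0.012, 0, -1.224, -0.288], TCP at [0.199, -0.645, 0.231] pointing down, gripper open.
Joint ranges: [-3.07, 3.07], [-1.43, 2.12], [-1.02, 1.25], [-3.03, 1.67], [-3.05, -0], [-3.03, 3.03]. Speed limits (rad/s): [2.39, 2.39, 3.01, 3.14, 3.14, 3.14].

## Interface

Orientations are given as a rotation vector (axis times angle).
In Python, from bench import bot gives the robot as it stands.
- The arm moves only by the tool servo_tool, never from a script. Its argument "steps" is a list of rows, each a list of 7 numbers: the shift along the tool's x, y, z in m, then the turn, a rotation vector about the tool's x, y, z in degrees, then the opening, from -1 (shut) to 1 (fully open), so that 0 is half open. A call has 1 to 10 rows; each row shifts and turns the commanded pose from where the row before left it, along the tool's axes as they then stand; what a row does not reach is not made up. A row lasts 1/8 s, in which the tool goes at most 62.5 mm and 10.7 degrees, less where a joint would pass 70% of its speed; a pose out of reach is approached as far as the arm can. A call with a gripper value outside its range is refused whole. The fingers move at their own pace and stop on an object; "squeeze" is the grip in N (left out, the last holds). Time passes only in rows, so rows that do not move let the fingers close. It gives the time, the measured TCP pose, the force, the opening and the grip force at its end, in the units of the state.
- bot.get_state(): the state, without advancing time (a new reading comes with each control period).
- bot.snapshot(name): name is "side" or "top" or "wrist"; returns a dict with "frame" (384x512x3 uint8, red, green, blue), "z_map" (384x512 float32, m along the optical axis (not along the pixel's ray), 0 where there is no reading), "vfov" (degrees; the focal length in pixels is half the picture's height over the tangent of half this angle, whatever the lens; pixels are square), "cx", "cy" (the principal point, pixels), "position" and "rotation" of the camera in the world. Camera axes: x right, y up, looking along -z (the intrinsics and any distortion apply to the point x, -y, -z); pixel columns grow to the right and rows downward; lengths in m; the calibration is good to about 2 mm. A picture is of the moment at which its call begins.
- bot.finish_job(): hands the job in; it is judged then, once.
The state is a dict: "clock": time; "q": joint angles; "joint_velocities": joint speeds; "tau": joint torques, N m; "eef_pos": TCP position; "eef_rot": TCP orientation; "force": force on the tool from outside, world axes, zero at the start; "ft_torque": the same for the moment, N m; "width": finger opening in m; "gripper_force": force on a finger pad.
Only numpy, scipy, OpenCV 4.12 (cv2) and the standard library are available. Lean on these libraries where they do the work, as an engineer would, in place of code of your own. Each camera call takes 0.05 s, during which the arm holds its last target. There are 200 camera calls.

## Task

Wind up the last of the spent label liner on the rewinder with the orange crank knob: turn its crank clockwise, seen from above, until the drag suddenly lets go and the green flag on that rewinder pops up, then let go of the knob. Leave the crank of the rewinder with the black knob where it is.

Things in the scene. Friction and masses are not known exactly. Their poses are not given: they have to be found in the camera images.
- orange_rewinder: The rewinder to work on, fixed to the bench: grey base block 150 x 150 x 50 mm high, and a horizontal spool of brown liner, 100 mm across (top 81 mm above the bench), turning with the crank about the block's vertical middle axis. Origin: centre of the block's underside, on the crank axis; z up. Flag at (+62, +62) mm in this frame. After the drag lets go the crank turns on freely and harmlessly.
- orange_knob (a point): Centre of the top of the orange crank knob, 136 mm above the bench; goes round with the crank. Knob: upright cylinder 20 mm across, 40 mm tall, spinning freely on its pin 50 mm from the crank axis, on an arm whose top is 96 mm above the bench. Turning takes about 5 N at the knob with the drag on, nearly none once released, half to one turn clockwise from the start. Anticlockwise soon meets a stop.
- orange_flag (a joint): Height in m by which the green flag has risen: about 0 while the drag is on, 0.018 popped up. A 16 mm round pin in a black ring in a corner of the orange-knobbed rewinder's top, about 2 mm proud at the start. Its own spring lifts it the moment the drag lets go, and it stays up.
- black_knob (a point): Centre of the top face of the black crank knob of the second, otherwise alike rewinder, 136 mm above the bench and 50 mm from that rewinder's crank axis. Not to be turned.

How it is judged:
At the end, for the whole second after the job is handed in: The green flag of the orange-knobbed rewinder has popped up (risen more than 12 mm of its 18 mm), the drag having let go, and stays up; the knob is released (value of joint orange_flag above 0.012 m); the robot touches nothing.
It fails at once if the black crank knob is moved by more than 20 mm (distance of black_knob from where it was at the start of the episode above 0.02 m).
It also fails if it takes over 45 s, if anything falls off the work surface, if the arm or the gripper's body presses on something with over 40 N, if the wrist force passes 120 N, or if a joint passes its speed limit or range.

## Working session

There is one attempt and no reset: what is moved stays moved. The work goes in short steps, Python scripts to look and compute and a tool call to move; the robot and the scene stay as the last step left them, time stands still between calls to the robot, and variables do not carry over. Pictures are saved under pics/ and viewed, at most 10 in all, crops included, and the job is handed in when it is done.

Besides the shell and the picture viewer there is one more tool, called after ">>>" by a JSON object that holds its "method" and its "body". servo_tool: Moves the arm, as the interface text tells. Its arguments: {"type":"object","properties":{"steps":{"type":"array"},"squeeze":{"type":"number"}},"required":["steps"]}

```bash
mkdir -p pics; cat > h.py <<'E'
import numpy as np, cv2
from bench import bot
def cloud(s):
    h,w=s["z_map"].shape; f=h/2/np.tan(np.radians(s["vfov"])/2)
    u,v=np.meshgrid(np.arange(w),np.arange(h)); z=s["z_map"]
    P=np.stack([(u-s["cx"])/f*z,-(v-s["cy"])/f*z,-z],-1)
    R=np.array(s["rotation"]); 
    if R.shape!=(3,3): print("rot",R.shape)
    return P@R.T+np.array(s["position"])
E
python3 - <<'E'
from h import *
ims=[]
for n in ("top","side"):
    s=bot.snapshot(n); np.savez("pics/%s.npz"%n,**s); print({k:v for k,v in s.items() if k not in("frame","z_map")})
    cv2.imwrite("pics/%s0.png"%n,s["frame"][...,::-1])
    P=cloud(s); hsv=cv2.cvtColor(s["frame"],cv2.COLOR_RGB2HSV); ok=(s["z_map"]>0)
    m=ok&(abs(P[...,2]-.136)<.006)
    k,l,st,c=cv2.connectedComponentsWithStats(m.astype(np.uint8))
    for i in range(1,k):
        if st[i,4]>15: q=P[l==i]; print(n,c[i].round(),st[i,4],q.mean(0).round(4),np.median(hsv[l==i],0))
print(bot.get_state())
E
```

```text
{'vfov': 48.96243280386837, 'cx': 256.8452617703545, 'cy': 196.29436478919345, 'position': array([ 0.43071043, -0.00727836,  0.94964926]), 'rotation': array([ 0.13421313, -0.14064489, -1.55581202])}
rot (3,)Traceback (most recent call last):
  File "<stdin>", line 6, in <module>
  File "h.py", line 9, in cloud
    return P@R.T+np.array(s["position"])
           ~~~~~^~~~~~~~~~~~~~~~~~~~~~~~
ValueError: operands could not be broadcast together with shapes (384,512) (3,)
```

```bash
python3 -c "
import cv2,numpy as np
a=[cv2.resize(cv2.imread('pics/%s0.png'%n),(400,300)) for n in('top','side')]
cv2.imwrite('pics/both.png',np.hstack(a))"
```

```text
[ WARN:0@0.031] global loadsave.cpp:275 findDecoder imread_('pics/side0.png'): can't open/read file: check file path/integrity
Traceback (most recent call last):
cv2.error: OpenCV(4.12.0) /io/opencv/modules/imgproc/src/resize.cpp:4208: error: (-215:Assertion failed) !ssize.empty() in function 'resize'
```

View pics/top0.png

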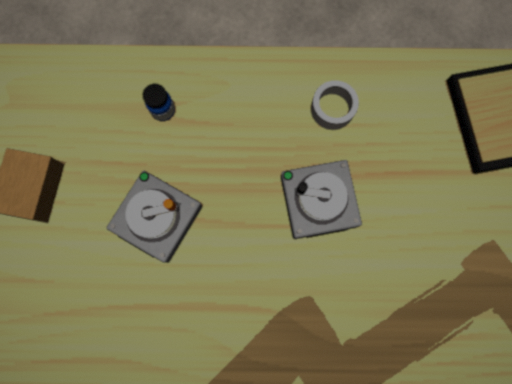

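The top view shows the orange rewinder at about (155,215), with its knob at (169,204) and flag at (144,176). The black rewinder is at about (322,198), with its knob at (302,188).

```bash
cat > h.py <<'E'
import numpy as np, cv2
from bench import bot
from scipy.spatial.transform import Rotation as Ro
def cloud(s):
    h,w=s["z_map"].shape; f=h/2/np.tan(np.radians(s["vfov"])/2)
    u,v=np.meshgrid(np.arange(w),np.arange(h)); z=s["z_map"]
    P=np.stack([(u-s["cx"])/f*z,-(v-s["cy"])/f*z,-z],-1)
    return P@Ro.from_rotvec(s["rotation"]).as_matrix().T+np.array(s["position"])
E
python3 - <<'E'
from h import *
for n in ("top","side"):
    s=bot.snapshot(n); print({k:v for k,v in s.items() if k not in("frame","z_map")})
    cv2.imwrite("pics/%s1.png"%n,s["frame"][...,::-1])
    P=cloud(s); hsv=cv2.cvtColor(s["frame"],cv2.COLOR_RGB2HSV); ok=(s["z_map"]>0)
    H,S,V=hsv[...,0],hsv[...,1],hsv[...,2]
    for nm,m in (("knobtop",abs(P[...,2]-.136)<.007),("spooltop",abs(P[...,2]-.081)<.005),("block",abs(P[...,2]-.05)<.006),("green",(abs(H-65.)<20)&(S>120)&(P[...,2]>.03)),("orange",(H<14)&(S>200)&(P[...,2]>.09))):
        k,l,st,c=cv2.connectedComponentsWithStats((m&ok).astype(np.uint8))
        for i in range(1,k):
            if st[i,4]>15:
                q=P[l==i]; r=cv2.minAreaRect(q[:,:2].astype(np.float32)*1000)
                print(n,nm,c[i].round(),st[i,4],q.mean(0).round(4),np.median(hsv[l==i],0),"rect",np.round(r[0],1),np.round(r[1],1),round(r[2],1))
print(bot.get_state())
E
```

```text
{'vfov': 48.96243280386837, 'cx': 256.8452617703545, 'cy': 196.29436478919345, 'position': array([ 0.43071043, -0.00727836,  0.94964926]), 'rotation': array([ 0.13421313, -0.14064489, -1.55581202])}
top knobtop [302. 187.] 81 [ 0.5954 -0.0992  0.1353] [20. 18. 29.] rect [595.6 -99.7] [18.1 18.2] 86.6
top knobtop [168. 204.] 82 [0.5584 0.1643 0.1356] [ 16. 208. 140.] rect [558.6 164.5] [18.1 17.5] 0.4
top spooltop [159. 104.] 43 [0.7849 0.2055 0.081 ] [110. 182.  16.] rect [786.9 205.6] [12.8 45.6] 28.6
top spooltop [325. 196.] 1422 [ 0.5871 -0.1521  0.0809] [ 60.   2. 143.] rect [ 588.3 -150.8] [96.1 99.4] 75.2
top spooltop [147. 214.] 1458 [0.5444 0.2171 0.0806] [ 30.   2. 142.] rect [546.5 215. ] [99.9 96.2] 24.0
top block [335. 102.] 734 [ 0.8091 -0.185   0.0476] [ 23.   2. 140.] rect [ 810.4 -185.2] [101.5 102.7] 8.8
top block [163. 110.] 68 [0.7845 0.2037 0.0494] [109.   71.   52.5] rect [787.8 205.9] [23.5 58.3] 30.4
top block [ 46. 188.] 178 [0.6025 0.4481 0.0502] [ 17. 162.  33.] rect [601.4 448.5] [  4.6 139.7] 80.0
top block [319. 201.] 2804 [ 0.5823 -0.1457  0.0498] [ 15. 
[... 3275 characters left out ...]
'clock': 0.15, 'q': array([-9.82894596e-01,  3.59239317e-01,  1.12680545e-02, -2.29107319e-04,
       -1.22409232e+00, -2.88087273e-01]), 'joint_velocities': array([-4.16998090e-04, -1.26531691e-03,  1.66705853e-03,  9.75683045e-04,
       -2.78184416e-05,  1.05842925e-03]), 'tau': array([-3.03818975e-03, -5.83876204e+01,  2.93647099e+01,  6.94055960e+00,
       -4.33170033e-03,  3.61487480e-05]), 'eef_pos': array([ 0.19920949, -0.64455922,  0.23057198]), 'eef_rot': array([ 4.69013221e-01, -3.10603864e+00, -1.94600798e-03]), 'force': array([-0.14630602, -0.43626714,  0.64787859]), 'ft_torque': array([ 0.02268311,  0.04986652, -0.03559763]), 'gripper_force': 0.0, 'width': 0.08545681629478478}
```

View pics/side1.png

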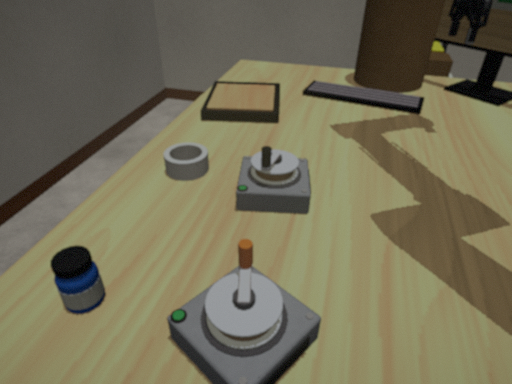

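The side view agrees: the orange knob is at (245,245), its spool centre is near (243,307), and the flag is down at (178,315). Averaging the two views puts the crank axis at about (0.548, 0.214) and the knob at (0.560, 0.165). I'll line the tool up with the world axes first (tool x = -X, y = +Y), then cross at height.

>>> {"method": "servo_tool", "body": {"steps": [[0,0,0,0,0,8.6,1],[0,0,0,0,0,8.6,1],[-0.02,0.045,0,0,0,0,1],[-0.025,0.056,0,0,0,0,1],[-0.025,0.056,0,0,0,0,1],[-0.025,0.056,0,0,0,0,1],[-0.025,0.056,0,0,0,0,1],[-0.025,0.056,0,0,0,0,1],[-0.025,0.056,0,0,0,0,1],[-0.025,0.056,0,0,0,0,1]], "squeeze": 30}}

```text
clock: 1.4
eef_pos: [0.3948, -0.2061, 0.2315]
eef_rot: [0.001, 3.141, -0.0]
force: [1.7, -0.6, -0.2]
width: 0.0852
gripper_force: 0.0
```

>>> {"method": "servo_tool", "body": {"steps": [[-0.0235,0.053,0,0,0,0,1],[-0.0235,0.053,0,0,0,0,1],[-0.0235,0.053,0,0,0,0,1],[-0.0235,0.053,0,0,0,0,1],[-0.0235,0.053,0,0,0,0,1],[-0.0235,0.053,0,0,0,0,1],[-0.022,0.045,0,0,0,0,1],[0,0,0,0,0,0,1],[0,0,0,0,0,0,1]]}}

```text
clock: 2.52
eef_pos: [0.5572, 0.1549, 0.2307]
eef_rot: [-0.0, -3.14, 0.001]
force: [-0.5, -0.3, -0.9]
width: 0.0854
gripper_force: 0.0
```

```bash
python3 - <<'E'
from h import *
s=bot.snapshot("wrist"); cv2.imwrite("pics/w.png",s["frame"][...,::-1])
P=cloud(s); hsv=cv2.cvtColor(s["frame"],cv2.COLOR_RGB2HSV)
m=(s["z_map"]>0)&(abs(P[...,2]-.136)<.006)&(abs(P[...,1]-.165)<.03)&(abs(P[...,0]-.56)<.03)
r=cv2.minAreaRect(P[m][:,:2].astype(np.float32)*1000); print(m.sum(),P[m].mean(0),r)
m=(s["z_map"]>0)&(abs(P[...,2]-.081)<.005)&(hsv[...,1]<60)
r=cv2.minAreaRect(P[m][:,:2].astype(np.float32)*1000); print(m.sum(),r)
print(bot.get_state()["eef_pos"])
E
```

```text
364 [0.55814128 0.16393724 0.13714662] ((559.1852416992188, 164.22479248046875), (19.29513931274414, 18.810224533081055), 0.7695402503013611)
6544 ((588.2252197265625, 83.38697814941406), (433.4526062011719, 269.1891174316406), 68.83550262451172)
[0.55715546 0.15442635 0.23105572]
```

View pics/w.png

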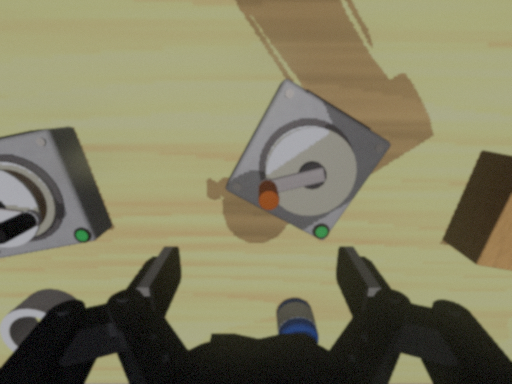

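The wrist view shows the orange knob at (268,195), its crank hub at (315,175) and the flag at (321,231). That puts the knob at about (0.5595, 0.1645), so I'll descend 127 mm over it and grip.

>>> {"method": "servo_tool", "body": {"steps": [[-0.0023,0.01,0,0,0,0,1],[0,0,0.04,0,0,0,1],[0,0,0.045,0,0,0,1],[0,0,0.03,0,0,0,1],[0,0,0.012,0,0,0,1],[0,0,0,0,0,0,-1],[0,0,0,0,0,0,-1],[0,0,0,0,0,0,-1],[0,0,0,0,0,0,-1],[0,0,0,0,0,0,-1]]}}

```text
clock: 3.82
eef_pos: [0.5604, 0.1646, 0.1055]
eef_rot: [0.0, 3.14, -0.0]
force: [-0.0, -2.7, 6.0]
width: 0.019
gripper_force: 29.4
```

Gripped: width is 19 mm. Next I'll work out the clockwise arc in 15° rows.

```bash
python3 -c "
import numpy as np
a=np.radians(-76-15*np.arange(31)); p=50*np.c_[-np.cos(a),np.sin(a)]
for i,d in enumerate(np.diff(p,axis=0)): print(i+1,d.round(1))
print(p[10],p[20])"
```

```text
1 [13.  -1.5]
2 [12.9  1.9]
3 [12.   5.2]
4 [10.2  8.1]
5 [ 7.8 10.5]
6 [ 4.8 12.1]
7 [ 1.5 13. ]
8 [-1.9 12.9]
9 [-5.2 12. ]
10 [-8.1 10.2]
11 [-10.5   7.8]
12 [-12.1   4.8]
13 [-13.    1.5]
14 [-12.9  -1.9]
15 [-12.   -5.2]
16 [-10.2  -8.1]
17 [ -7.8 -10.5]
18 [ -4.8 -12.1]
19 [ -1.5 -13. ]
20 [  1.9 -12.9]
21 [  5.2 -12. ]
22 [  8.1 -10.2]
23 [10.5 -7.8]
24 [12.1 -4.8]
25 [13.  -1.5]
26 [12.9  1.9]
27 [12.   5.2]
28 [10.2  8.1]
29 [ 7.8 10.5]
30 [ 4.8 12.1]
[34.73291852 35.96699002] [-48.0630848  -13.78186779]
```

>>> {"method": "servo_tool", "body": {"steps": [[0.013,-0.0015,0,0,0,0,-1],[0.0129,0.0019,0,0,0,0,-1],[0.012,0.0052,0,0,0,0,-1],[0.0102,0.0081,0,0,0,0,-1],[0.0078,0.0105,0,0,0,0,-1],[0,0,0,0,0,0,-1]]}}

```text
clock: 4.58
eef_pos: [0.5039, 0.1899, 0.1053]
eef_rot: [-0.001, 3.141, 0.002]
force: [-6.5, 2.2, 10.2]
width: 0.019
gripper_force: 30.5
```

>>> {"method": "servo_tool", "body": {"steps": [[0.0048,0.0121,0,0,0,0,-1],[0.0015,0.013,0,0,0,0,-1],[-0.0019,0.0129,0,0,0,0,-1],[-0.0052,0.012,0,0,0,0,-1],[-0.0081,0.0102,0,0,0,0,-1],[0,0,0,0,0,0,-1]]}}

```text
clock: 5.32
eef_pos: [0.5147, 0.2503, 0.1055]
eef_rot: [-0.001, 3.139, 0.002]
force: [4.1, -1.0, 3.1]
width: 0.0189
gripper_force: 30.1
```

```bash
cat > fl.py <<'E'
from h import *
for n in("top","side"):
    s=bot.snapshot(n);P=cloud(s);hsv=cv2.cvtColor(s["frame"],cv2.COLOR_RGB2HSV)
    H,S=hsv[...,0].astype(int),hsv[...,1]
    near=np.hypot(P[...,0]-.633,P[...,1]-.237)<.025
    m=(abs(H-65)<20)&(S>100)&near; o=(H<20)&(S>120)&(P[...,2]>.09)&(P[...,2]<.145)&(np.hypot(P[...,0]-.548,P[...,1]-.214)<.08)
    b=(abs(P[...,2]-.136)<.007)&(np.hypot(P[...,0]-.596,P[...,1]+.099)<.06)
    for nm,k in(("flag",m),("orange",o),("black",b)): print(n,nm,k.sum(),P[k].mean(0).round(4) if k.any() else "", P[k][:,2].max().round(4) if k.any() else "")
    cv2.imwrite("pics/fl_%s.png"%n,s["frame"][...,::-1])
st=bot.get_state(); print(st["clock"],st["force"].round(1),st["eef_pos"].round(4))
E
python3 fl.py
```

```text
top flag 48 [0.6317 0.2366 0.0528] 0.0563
top orange 0  
top black 82 [ 0.5953 -0.0992  0.1352] 0.1384
side flag 110 [0.6337 0.2372 0.0534] 0.0557
side orange 11 [0.5188 0.2481 0.136 ] 0.1369
side black 0  
5.425 [5.3 0.  3.4] [0.5148 0.2504 0.1054]
```

The knob follows the gripper, forces are small, and the flag is still down. I'll keep turning.

>>> {"method": "servo_tool", "body": {"steps": [[-0.0105,0.0078,0,0,0,0,-1],[-0.0121,0.0048,0,0,0,0,-1],[-0.013,0.0015,0,0,0,0,-1],[-0.0129,-0.0019,0,0,0,0,-1],[-0.012,-0.0052,0,0,0,0,-1],[0,0,0,0,0,0,-1]]}}

```text
clock: 6.18
eef_pos: [0.5744, 0.2557, 0.1054]
eef_rot: [0.001, 3.141, -0.001]
force: [1.3, -5.5, 8.6]
width: 0.0192
gripper_force: 30.6
```

```bash
python3 fl.py
```

```text
top flag 48 [0.6311 0.2365 0.0528] 0.0559
top orange 5 [0.5634 0.2543 0.1189] 0.1312
top black 78 [ 0.5955 -0.0994  0.1353] 0.1397
side flag 111 [0.6337 0.2372 0.0532] 0.0553
side orange 73 [0.5691 0.2542 0.1273] 0.1372
side black 70 [ 0.5982 -0.0963  0.1342] 0.1374
6.275 [ 3.1 -5.   8.6] [0.5744 0.2556 0.1054]
```

>>> {"method": "servo_tool", "body": {"steps": [[-0.0102,-0.0081,0,0,0,0,-1],[-0.0078,-0.0105,0,0,0,0,-1],[-0.0048,-0.0121,0,0,0,0,-1],[-0.0015,-0.013,0,0,0,0,-1],[0.0019,-0.0129,0,0,0,0,-1],[0,0,0,0,0,0,-1]]}}

```text
clock: 7.02
eef_pos: [0.5964, 0.1994, 0.1053]
eef_rot: [0.002, 3.14, 0.001]
force: [-0.4, -0.2, 7.1]
width: 0.0191
gripper_force: 30.9
```

```bash
python3 fl.py
```

```text
top flag 0  
top orange 7 [0.5857 0.1957 0.1192] 0.1326
top black 81 [ 0.5954 -0.0992  0.1351] 0.1382
side flag 184 [0.6322 0.2398 0.0647] 0.0726
side orange 68 [0.5904 0.1977 0.1262] 0.1362
side black 68 [ 0.5982 -0.0963  0.1344] 0.1369
7.125 [0.4 0.6 6.8] [0.5965 0.1999 0.1054]
```

The side view puts the flag top at 72 mm, up from about 55, so it has popped. Now I'll release and lift.

>>> {"method": "servo_tool", "body": {"steps": [[0,0,0,0,0,0,1],[0,0,0,0,0,0,1],[0,0,0,0,0,0,1],[0,0,0,0,0,0,1],[0,0,-0.02,0,0,0,1],[0,0,-0.045,0,0,0,1],[0,0,-0.05,0,0,0,1],[0,0,-0.03,0,0,0,1],[0,0,0,0,0,0,1],[0,0,0,0,0,0,1]]}}

```text
clock: 8.38
eef_pos: [0.5954, 0.1997, 0.2486]
eef_rot: [-0.001, -3.141, 0.0]
force: [-0.2, -0.2, -0.6]
width: 0.085
gripper_force: 0.0
```

```bash
python3 fl.py
```

```text
top flag 51 [0.6293 0.2347 0.0651] 0.0716
top orange 112 [0.5938 0.1979 0.1298] 0.1393
top black 82 [ 0.5952 -0.099   0.1353] 0.138
side flag 192 [0.6318 0.2397 0.0735] 0.4059
side orange 382 [0.5959 0.2053 0.1238] 0.1374
side black 68 [ 0.5981 -0.0961  0.1345] 0.1373
8.475 [-0.1  0.4 -0.6] [0.5953 0.1995 0.2479]
```

View pics/fl_side.png

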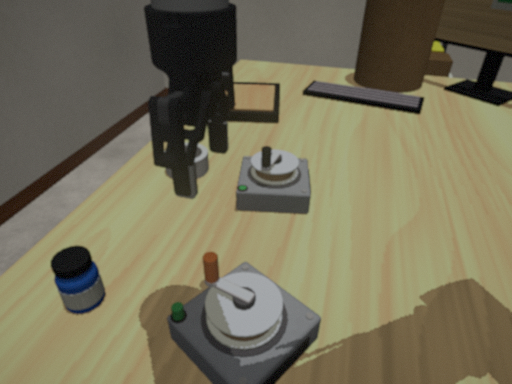

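The side view shows the flag standing up at (178,312), the orange knob free at (211,266), and the gripper well clear above. The black knob hasn't moved.

```bash
python3 -c "from bench import bot; print(bot.finish_job())"
```

```text
the job is handed in; nothing more can be done
None
```

The orange rewinder's crank was turned about 300° clockwise until its green flag popped up (top at about 72 mm, up from 55), the knob was released with the gripper clear above, the black crank stayed where it was, and the job was handed in at about 8.5 s; no verdict was returned.

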